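# Spot-check the dry cabinet through its test port

## Robot

A 6-joint arm with a two-finger parallel gripper is mounted at the origin on a cart in front of the work surface, level with it; the furniture and walls round the work are solid. World frame = base frame: x ahead of the robot, y to its left, z up, the work surface at z = 0. Lengths are in m, angles in rad, forces in N, time in s.
With the tool pointing down it reaches from about 0.325 to 1 m from the base axis. Payload 5.1 kg.
Tool frame: the origin (TCP) lies midway between the tips of the shut fingers; the grasp point (between the pads) lies 19 mm behind it; z points along the fingers, y is the line along which they close (so a half turn about z gives the same grasp; the last joint's range is limited). The gripper opens to 85 mm and grips with 20 to 120 N. Pads are 22 mm wide; open, the fingers measure 114 mm over their backs; the gripper's body (76 mm by 85 mm) begins 54 mm behind the grasp point. The pads swing forward as they close: fully open they stand 13 mm farther back than shut.
Start: joints at [-1.403, 0.124, 1.65, -0, 1.367, -0.083], TCP at [0.161, -0.63, 0.231] pointing down, gripper open.
Joint ranges: [-2.61, 2.61], [-1.02, 2.33], [0.03, 2.71], [-1.35, 4.49], [0.32, 2.68], [-2.91, 2.91]. Speed limits (rad/s): [2.57, 2.57, 3.14, 3.14, 3.14, 3.14].

## Interface

Orientations are given as a rotation vector (axis times angle).
In Python, from bench import robot gives the robot as it stands. Calls block until the motion is done:
- robot.goto(position, orientation): joint-space move of the TCP to a pose.
- robot.move_linear(position, frame=None, rate=0.15, threshold=None): straight line of the TCP; frame=None keeps the orientation; rate is the mean speed in m/s. With threshold (N) it stops when the force on the tool has changed by that much, and returns True; else False.
- robot.set_joints(angles): joint-space move.
- robot.gripper_to(opening, f_grip=None): finger opening in m; f_grip is the grip in N (None keeps the last); returns when the fingers have stopped.
- robot.dwell(seconds).
- robot.ik(position, orientation): joint angles nearest the present ones, or None.
- robot.grab_frame(name): name is "scene" or "top" or "wrist"; returns the picture (384x512x3 uint8, red, green, blue); there is no depth.
- robot.calibration(name): a dict with "camera_matrix" (3x3 intrinsics, pixels), "rvec" (rotation vector, rad) and "tvec" (3), from world to camera coordinates, as OpenCV has them; the wrist camera has in their place "tool_from_camera" (4x4, takes a point from camera to tool coordinates, whose origin is the TCP and whose axes are the flange's). Camera axes: x right, y down, z forward; pixel columns grow to the right and rows downward; lengths in m; the calibration is good to about 2 mm. A picture is of the moment at which its call begins: read the wrist's pose just before it. calibration takes no time and is no camera call.
A pose or a line that the arm cannot do raises robot.IKError and nothing moves.
- robot.sign_off(): hands the job in; it is judged then, once.
Readings, each from a call of its own:
- robot.read_clock(): time.
- robot.read_joints(): joint angles.
- robot.read_qvel(): joint speeds.
- robot.read_joint_efforts(): joint torques, N m.
- robot.read_ee_pos(): TCP position.
- robot.read_orientation(): TCP orientation.
- robot.read_wrist_force(): force on the tool from outside, world axes, zero at the start.
- robot.read_torque(): the same for the moment, N m.
- robot.read_finger_gap(): finger opening in m.
- robot.read_grasp_force(): force on a finger pad.
Only numpy, scipy, OpenCV 4.12 (cv2) and the standard library are available. Lean on these libraries where they do the work, as an engineer would, in place of code of your own. Each camera call takes 0.05 s, during which the arm holds its last target. There are 200 camera calls.

## Task

The air in the small light-grey dry cabinet is to be checked with the yellow humidity probe through the test port in its roof. Pull the orange stopper out of the port by its wire bail and hang it by the bail on the wire hook at the cabinet's side; then take the probe out of its stand and lower its stem upright down the open port, never touching the cabinet with it, until the red depth ring on the stem is level with the port's rim. Finish holding the probe there, still, upright and centred in the port (do not let go or put it down), with the stopper left hanging and the other things on the desk undisturbed.

Things in the scene. Friction and masses are not known exactly. Their poses are not given: they have to be found in the camera images.
- port_rim (a point): Centre of the test port's mouth, level with its rim, 148 mm above the desk. The port is an upright dark steel collar in the cabinet's roof: outer 34 mm, bore 20 mm, 32 mm deep, standing 12 mm proud of the roof; below it the cabinet is hollow and free to 90 mm under the rim. z up, -x out of the glazed front, -y towards the side with the hook.
- hook_seat (a point): Where the bail should rest: top of the hook's level prong, 121 mm above the desk, 43 mm out from the cabinet's -y wall. Axes as the port's. The 6 mm wire runs out along -y; from 9 mm beyond this point it turns up, ending 25 mm beyond it with its tip 15 mm above it. All is free below and beyond, down to 25 mm above the desk.
- stopper_bail (a point): Middle of the opening of the stopper's stiff U-shaped bail of 6 mm wire. Own z up, x along the bail's width. Its upright legs at x = -21 and +21 mm (48 mm over all) can be pinched from above across x; they rise from 31 mm below this point (the disc's top) to 15 mm above it; the arch above has its underside 24 mm and its top 30 mm above this point.
- probe_handle (a point): Centre of the probe's yellow handle, 34 (x) x 26 (y) x 72 mm high, to be pinched across its 26 mm (y); z up along stem and handle. The stem's tip is 158 mm below this point.
- probe_ring (a point): Middle of the red depth ring (4 mm high, 8 mm wide) on the stem's axis, 88 mm below the handle's centre. The straight steel stem is 7 mm thick, 8 mm at its black tip.
- probe_tip (a point): Lower end of the probe's stem, on its axis, 70 mm below the ring and 158 mm below the handle's centre.
- hook: The steel wire hook (fixed); origin on the cabinet's -y side wall, 118 mm above the desk; axes as the port's.
- dry_cabinet: Light-grey desktop cabinet with a clear front, fixed to the desk, 170 (x) x 190 (y) x 136 mm high to the roof; carries port and hook. Origin at the centre of its underside, below the port; axes as the port's.
- stopper: The stopper (60 g, loose): orange disc 52 mm wide, 9 mm thick, a black 16 mm plug reaching 22 mm below it, the bail above. Origin at the centre of the disc's underside, 40 mm below the bail's middle; axes as the bail's. At the start the disc lies on the port's rim, the plug in the bore with 2 mm of play: it pulls straight up freely.
- probe: The humidity probe (110 g, loose); origin at the stem's tip, z up the stem. At the start it stands upright in a fixed stand (grey foot 84 mm wide, aluminium sleeve with a black 32 mm top, 132 mm above the desk), its black shoulder, 115 mm above the tip, resting on the sleeve, the stem in the sleeve's 14 mm bore: pull it straight up.
- tape_blue: Bystander: roll of blue tape lying flat, 67 mm wide, 19 mm high, origin at its underside.
- driver_blue: Bystander: screwdriver lying flat, 148 mm long, 21 mm thick, origin at its underside.
- toggle_switch_8: Bystander: blue toggle switch, 13 x 28 x 38 mm high, origin at its underside.
- terminal_block_7: Bystander: white terminal strip lying flat, 17 x 50 x 15 mm, origin at its underside.
There are look-alikes about, which are no part of the job. What is shaped like the probe but turquoise or white is not meant. What is shaped like the stopper but green is not meant.

How it is judged:
By the outcome, as a careful person would: the job done as asked, in the order asked, and still so for the second after the job is handed in, while the arm keeps its last pose, push and grip.
It also fails if it takes over 64 s, if anything falls off the work surface, if the arm or the gripper's body presses on something with over 40 N, if the wrist force passes 120 N, or if a joint passes its speed limit or range.

## Working session

There is one attempt and no reset: what is moved stays moved. The work goes in short steps, each a Python script; the robot and the scene stay as the last script left them, time stands still between calls to the robot, and variables do not carry over. Pictures are saved under pics/ and viewed, at most 10 in all, crops included, and the job is handed in when it is done.

```bash
mkdir -p pics; ls; cat > h.py <<'E'
import numpy as np, cv2
from bench import robot
from scipy.spatial.transform import Rotation as R
def cam(n):
    c=robot.calibration(n); K=np.array(c["camera_matrix"])
    if n=="wrist":
        T=np.array(c["tool_from_camera"]); Rt=R.from_rotvec(robot.read_orientation()).as_matrix(); p=np.array(robot.read_ee_pos())
        return K,Rt@T[:3,:3],Rt@T[:3,3]+p
    Rw=cv2.Rodrigues(np.array(c["rvec"],float))[0]; return K,Rw.T,-Rw.T@np.array(c["tvec"],float).ravel()
def ray(C,uv):
    K,Rc,o=C; d=Rc@np.linalg.solve(K,[uv[0],uv[1],1.]); return o,d/np.linalg.norm(d)
def plane(C,uv,z):
    o,d=ray(C,uv); return o+d*(z-o[2])/d[2]
def two(C1,a,C2,b):
    o1,d1=ray(C1,a);o2,d2=ray(C2,b)
    s=np.linalg.lstsq(np.c_[d1,-d2],o2-o1,rcond=None)[0]
    p,q=o1+s[0]*d1,o2+s[1]*d2; return (p+q)/2,np.linalg.norm(p-q)
def proj(C,p):
    K,Rc,o=C; q=K@(Rc.T@(np.array(p)-o)); return q[:2]/q[2]
def snap(n,f=None):
    C=cam(n); im=np.array(robot.grab_frame(n))
    if f: cv2.imwrite(f"pics/{f}.png",im[:,:,::-1])
    return C,im
def blobs(im,lo,hi,amin=30):
    m=cv2.inRange(cv2.cvtColor(im,cv2.COLOR_RGB2HSV),np.array(lo),np.array(hi))
    n,l,s,c=cv2.connectedComponentsWithStats(m)
    return [(s[i][:5].tolist(),c[i].round(1).tolist()) for i in range(1,n) if s[i][4]>=amin]
E
python3 - <<'E'
from h import *
a=snap("scene","scene0");b=snap("top","top0")
for n,C in(("scene",a[0]),("top",b[0])): print(n,C[2].round(3),C[1][:,2].round(3),C[0][0,0])
E
```

```text
pics
scene [ 0.158 -0.793  0.821] [ 0.33   0.584 -0.742] 356.2724144557121
top [ 0.365 -0.232  1.06 ] [ 0.124  0.018 -0.992] 373.69586828578247
```

View pics/scene0.png

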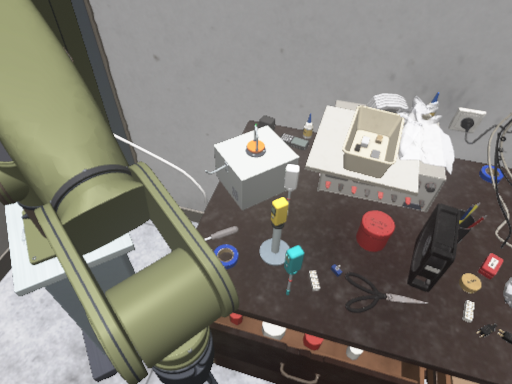

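View pics/top0.png

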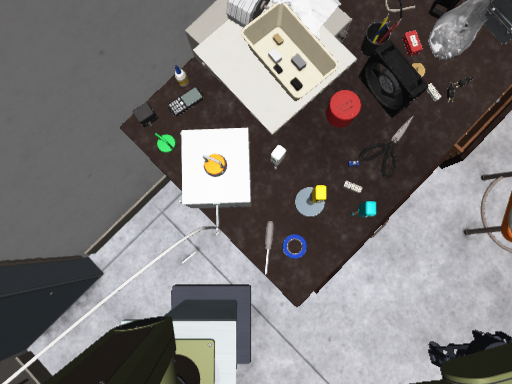

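The top view shows the cabinet at about (215,165), with the orange stopper on its roof and the hook near (217,218). The yellow probe is at (320,192). The turquoise (369,209) and white (278,155) probes and the green stopper (166,143) are look-alikes. Next I'll measure and make an enlarged crop.

```bash
python3 - <<'E'
from h import *
T,ti=snap("top");S,si=snap("scene")
white=blobs(ti,(0,0,235),(180,25,255),1500);print("white",white)
m=cv2.inRange(ti,(225,225,225),(255,255,255));m[:, :150]=0;m[:125]=0;m[230:]=0;m[:,262:]=0
c=max(cv2.findContours(m,0,2)[0],key=cv2.contourArea)
P=np.array([plane(T,p[0],.136)[:2] for p in c]).astype(np.float32)
r=cv2.minAreaRect(P);print("roof",r,cv2.boxPoints(r).round(3).tolist())
for n,C,i in(("top",T,ti),("scene",S,si)):
  print(n,"or",blobs(i,(8,150,120),(20,255,255),15)); print(n,"yel",blobs(i,(24,150,80),(34,255,255),15))
t=cv2.resize(ti[125:245,160:340],None,fx=4,fy=4,interpolation=2)[:,:,::-1]
s=cv2.resize(si[120:280,195:320],None,fx=3.7,fy=3.7,interpolation=2)[:,:,::-1]
cv2.imwrite("pics/t1.png",t);cv2.imwrite("pics/s1.png",s)
E
```

```text
white [([182, 128, 68, 76, 4464], [215.1, 165.8])]
roof ((0.5558662414550781, -0.11559370160102844), (0.19046834111213684, 0.1698368340730667), 1.8923553228378296) [[0.4580000042915344, -0.03400000184774399], [0.46299999952316284, -0.20399999618530273], [0.6539999842643738, -0.19699999690055847], [0.6480000019073486, -0.02800000086426735]]
top or [([206, 164, 18, 11, 29], [216.7, 170.7]), ([507, 226, 5, 12, 30], [509.2, 232.2])]
top yel [([380, 18, 7, 11, 26], [383.2, 22.7]), ([373, 35, 5, 8, 18], [375.2, 38.4]), ([211, 166, 10, 7, 39], [216.2, 169.7]), ([312, 185, 15, 17, 210], [319.3, 192.7])]
scene or []
scene yel []
```

View pics/t1.png

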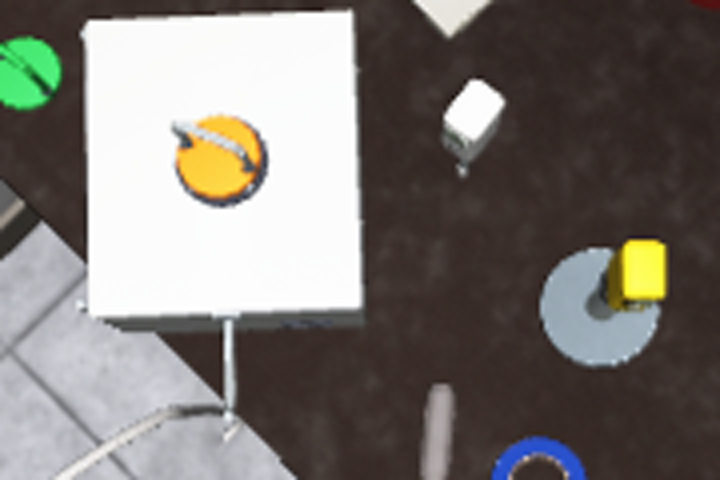

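View pics/s1.png

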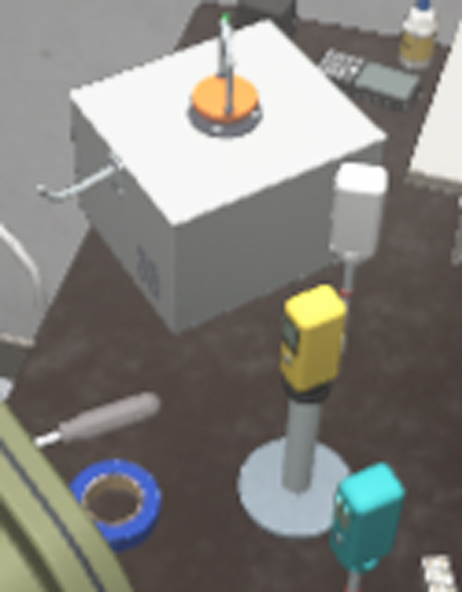

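The crops confirm the targets. The orange stopper sits in the port with its bail at an angle, and the hook sticks out towards the robot. The yellow probe stands in the grey foot, and the white and turquoise ones are clearly separate.

```bash
cat >> h.py <<'E'
def down(a):  # tool down, closing line along world angle a, half turn chosen for last joint
    return [(R.from_euler('z',a+k*np.pi-np.pi/2)*R.from_euler('x',np.pi)).as_rotvec() for k in(0,1)]
def best(p,a):
    o=[(abs(q[5]),v) for v in down(a) if (q:=robot.ik(p,v)) is not None]
    return min(o,key=lambda t:t[0])[1]
E
python3 - <<'E'
from h import *
T=cam("top")
l=plane(T,(206.25,160.5),.157);r=plane(T,(223,167),.157);print("legs",l,r,np.linalg.norm(l-r))
d=plane(T,(215.5,165),.157);print("disc",d)
a=np.arctan2(*(r-l)[1::-1]);print("ang",np.degrees(a))
print("probe top",plane(T,(320.7,192),.211),"foot",plane(T,(310,201.7),.005))
p=np.array(robot.read_ee_pos());robot.move_linear([p[0],p[1],.43],rate=.25)
q=[.49,-.118,.43];robot.goto(q,best(q,a))
C,w=snap("wrist","w0");print(robot.read_joints(),robot.read_ee_pos(),C[2],C[1][:,2],robot.read_clock())
print(proj(C,d),proj(C,[.418,-.121,.121]))
E
```

```text
legs [ 0.56386873 -0.09678052  0.157     ] [ 0.54734213 -0.13838804  0.157     ] 0.04476957638954748
disc [ 0.55244376 -0.11981672  0.157     ]
ang -111.66309021251976
probe top [ 0.47728902 -0.36822678  0.211     ] foot [ 0.47692649 -0.37031518  0.005     ]
[-3.44057547e-01 -2.49427379e-01  1.67983383e+00 -1.18303785e-04
  1.71135933e+00 -1.53544736e+00] [ 0.48996964 -0.11865783  0.42990773] [ 0.42584164 -0.09353123  0.5727643 ] [ 0.25137761 -0.10037524 -0.9626703 ] 3.3667
[273.16678826 195.51446386] [234.42936866  96.90873276]
```

View pics/w0.png

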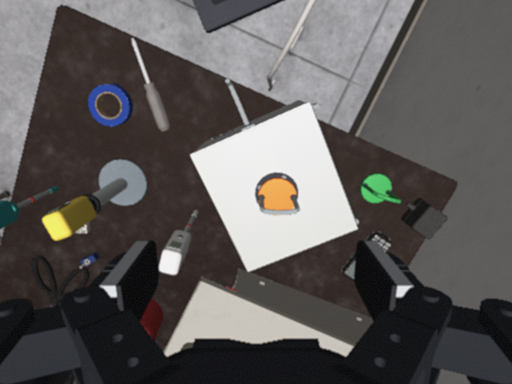

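The wrist view shows the stopper at (277,193), with the bail roughly parallel to the image rows. The hook is at (236,100), and the yellow probe's handle is at (70,218) in its stand.

```bash
python3 - <<'E'
from h import *
C,w=snap("wrist")
m=cv2.inRange(w,(215,215,215),(255,255,255));m[:,:180]=0;m[:95]=0;m[275:]=0;m[:,362:]=0
c=max(cv2.findContours(m,0,2)[0],key=cv2.contourArea)
P=np.array([plane(C,p[0],.136)[:2] for p in c]).astype(np.float32)
r=cv2.minAreaRect(P);print("roof",r)
hsv=cv2.cvtColor(w,cv2.COLOR_RGB2HSV);print(hsv[190,277],hsv[218,65])
m=cv2.inRange(hsv,(8,150,100),(22,255,255));m[:170]=0;m[220:]=0;m[:,:240]=0;m[:,320:]=0
ys,xs=np.nonzero(m);print("orange",xs.min(),xs.max(),ys.min(),ys.max())
Q=np.array([plane(C,(x,y),.157)[:2] for x,y in zip(xs,ys)]);print("disc bbox world",Q.min(0),Q.max(0))
(cc,rad)=cv2.minEnclosingCircle(Q.astype(np.float32));print("disc",cc,rad)
cv2.imwrite("pics/w1.png",cv2.resize(w[72:222,210:315],None,fx=4,fy=4,interpolation=2)[:,:,::-1])
E
```

```text
roof ((0.5556167960166931, -0.11568059027194977), (0.18912696838378906, 0.16938498616218567), 1.7856796979904175)
[ 17 162 239] [ 24 164 107]
orange 258 296 178 209
disc bbox world [ 0.52979442 -0.13809813] [ 0.5773653  -0.09026361]
disc (0.5546566247940063, -0.11543998122215271) 0.025478802621364594
```

View pics/w1.png

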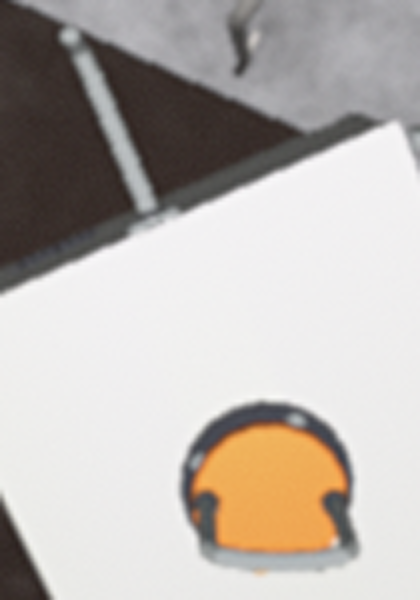

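The crop shows the bail's feet at about (261,196) and (293.5,196) in image pixels, and the hook tip at (227.5,81). I'll check these against the given sizes, then grasp the stopper.

```bash
python3 - <<'E'
from h import *
C=cam("wrist")
l=plane(C,(261.25,195.75),.157);r=plane(C,(293.5,195.75),.157);a=np.arctan2(*(r-l)[1::-1])
print("feet",l,r,np.linalg.norm(l-r),(l+r)/2,np.degrees(a))
l2=plane(C,(261.5,212),.215);r2=plane(C,(298.5,210.5),.215);a2=np.arctan2(*(r2-l2)[1::-1]);print("arch",(l2+r2)/2,np.linalg.norm(l2-r2),np.degrees(a2))
print("hook tip",plane(C,(227.5,81.25),.136), "expect .3927 -.1208")
print("hook base",plane(C,(148/4+210,208/4+72),.121),"expect",.5557-.095,-.1155-.003)
E
```

```text
feet [ 0.54695989 -0.134486    0.157     ] [ 0.56261562 -0.09519438  0.157     ] 0.04229578982487886 [ 0.55478775 -0.11484019  0.157     ] 68.27521060886455
arch [ 0.55524899 -0.11566184  0.215     ] 0.0423197919917113 70.73792279898967
hook tip [ 0.39754889 -0.12086774  0.136     ] expect .3927 -.1208
hook base [ 0.45660322 -0.11890575  0.121     ] expect 0.4607 -0.11850000000000001
```

```bash
python3 - <<'E'
from h import *
a=np.radians(69.3);P=np.array([.5553,-.1154])
robot.gripper_to(.07,40)
o=best([*P,.26],a);robot.goto([*P,.26],o)
robot.move_linear([*P,.169],rate=.15,threshold=8)
print(robot.read_ee_pos(),robot.read_wrist_force())
robot.gripper_to(.03,40);print("gap",robot.read_finger_gap(),robot.read_grasp_force(),robot.read_ee_pos())
robot.move_linear([*P,.25],rate=.1);print(robot.read_wrist_force(),robot.read_finger_gap())
h=np.radians(91.85);q=[.350,-.122,.25]
oo=down(h);o2=min(oo,key=lambda v:(R.from_rotvec(v).inv()*R.from_rotvec(robot.read_orientation())).magnitude())
robot.move_linear(q,frame=o2,rate=.15)
C,w=snap("wrist","w2");print(robot.read_joints(),robot.read_clock(),robot.read_finger_gap())
snap("scene","s2")
E
```

```text
[ 0.55618301 -0.11573031  0.17067392] [ 0.23340887 -0.27184132 -0.22113346]
gap 0.04662992939495105 40.869382694363594 [ 0.55644705 -0.11572464  0.17110624]
[-0.40288171  0.00482475 -0.81781323] 0.046456402517616346
[-4.80129041e-01 -5.65029964e-01  2.19708908e+00  1.00426274e-04
  1.50986708e+00 -2.08346249e+00] 8.1 0.04630187744234473
```

View pics/w2.png

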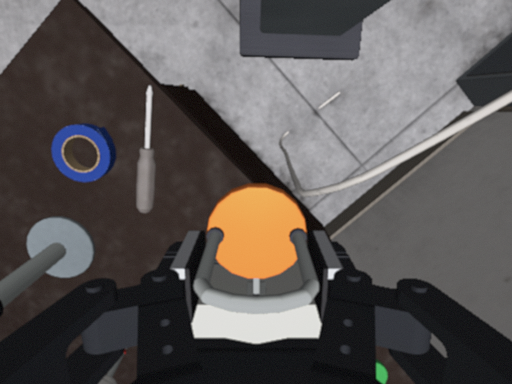

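```bash
python3 - <<'E'
from h import *
print("cable end",two(cam("wrist"),(283,133),cam("top"),(217.25,233.75)))
print(robot.move_linear([.350,-.122,.113],rate=.12,threshold=8),robot.read_ee_pos(),robot.read_wrist_force())
t=robot.move_linear([.418,-.120,.113],rate=.08,threshold=6)
print(t,robot.read_ee_pos(),robot.read_wrist_force())
C,w=snap("wrist","w3");snap("scene","s3")
E
```

```text
cable end (array([ 0.40042478, -0.02842879, -0.7007065 ]), np.float64(0.007176491053841795))
False [ 0.35058828 -0.12231178  0.11388349] [-0.12391186  0.19273979 -0.58454044]
False [ 0.41763651 -0.11993772  0.11282698] [-0.54231447 -0.02310964 -0.68379861]
```

View pics/w3.png

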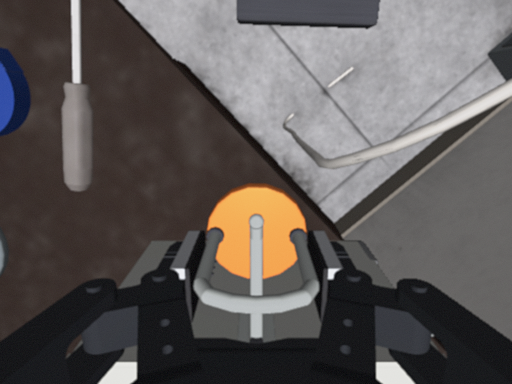

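The hook's wire passes through the bail, and its tip at (256,220) is on the outer side, so the threading is correct. Now I'll lower the stopper, release it and move on to look at the probe.

```bash
python3 - <<'E'
from h import *
t=robot.move_linear([.418,-.120,.076],rate=.04,threshold=3)
print(t,robot.read_ee_pos(),robot.read_wrist_force())
robot.gripper_to(.08);robot.dwell(.3)
p=np.array(robot.read_ee_pos());robot.move_linear([p[0],p[1],.25],rate=.15)
q=[.40,-.33,.42];robot.goto(q,best(q,np.pi/2))
C,w=snap("wrist","w4");T,ti=snap("top");snap("scene","s4")
print(robot.read_ee_pos(),robot.read_clock(),proj(C,[.477,-.369,.211]))
for n,c,i in(("w",C,w),("t",T,ti)):
  H=cv2.cvtColor(i,cv2.COLOR_RGB2HSV);u,v=proj(c,[.477,-.369,.211]).astype(int)
  print(n,u,v,H[v-8:v+9:4,u].tolist())
  m=cv2.inRange(H,(24,140,215),(36,255,255));k,l,s,cc=cv2.connectedComponentsWithStats(m)
  j=[x for x in range(1,k) if s[x][4]>40 and np.hypot(*(cc[x]-(u,v)))<40]
  for x in j:
    ys,xs=np.nonzero(l==x);P=np.array([plane(c,(a,b),.211)[:2] for a,b in zip(xs,ys)],np.float32);print(s[x],cc[x],cv2.minAreaRect(P))
vs=np.hstack([cv2.resize(w[:, :],(400,300)),cv2.resize(ti[150:270,150:310],(400,300),interpolation=2)])
cv2.imwrite("pics/m4.png",vs[:,:,::-1])
E
```

```text
True [ 0.41759164 -0.11981095  0.07960737] [-0.68640043  0.84341139  4.40522044]
[ 0.4000349  -0.32983136  0.4198516 ] 15.85 [294.40434155  85.39947131]
w 294 85 [[30, 130, 243], [30, 130, 243], [30, 129, 242], [30, 127, 243], [30, 127, 243]]
[282  69  24  33 281] [293.97864769  84.33096085] ((0.4771915376186371, -0.36805471777915955), (0.030973171815276146, 0.023095985874533653), 0.031367119401693344)
t 321 192 [[33, 67, 184], [30, 183, 245], [33, 86, 95], [33, 88, 119], [32, 89, 112]]
```

View pics/m4.png

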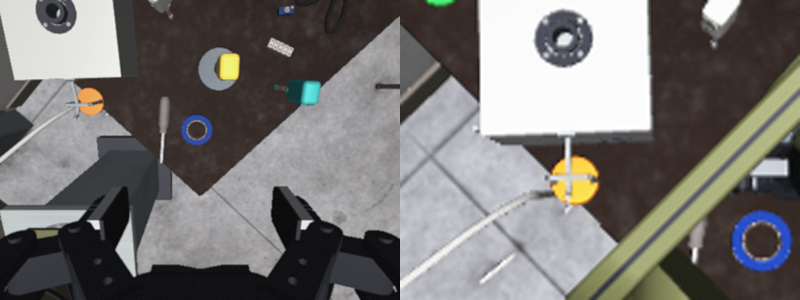

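The stopper hangs on the hook at (90,100) in the left half and (575,180) in the right, and the port is open. Now I'll refine the port and handle positions and pick up the probe.

```bash
python3 - <<'E'
from h import *
for n in("wrist","top"):
  C,i=snap(n);u,v=proj(C,[.5556,-.1155,.148]).astype(int);g=cv2.cvtColor(i,cv2.COLOR_RGB2GRAY)
  m=np.zeros_like(g);m[v-22:v+23,u-22:u+23]=(g[v-22:v+23,u-22:u+23]<150)*255
  k,l,s,cc=cv2.connectedComponentsWithStats(m);j=1+np.argmax(s[1:,4])
  ys,xs=np.nonzero(l==j);P=np.array([plane(C,(a,b),.148)[:2] for a,b in zip(xs,ys)],np.float32);print(n,(u,v),s[j],cv2.minEnclosingCircle(P),cv2.minAreaRect(P))
  if n=="wrist":
    m=cv2.inRange(cv2.cvtColor(i,cv2.COLOR_RGB2HSV),(24,90,215),(36,255,255));k,l,s,cc=cv2.connectedComponentsWithStats(m)
    j=min(range(1,k),key=lambda x:np.hypot(*(cc[x]-(294,84))));ys,xs=np.nonzero(l==j)
    P=np.array([plane(C,(a,b),.211)[:2] for a,b in zip(xs,ys)],np.float32);r=cv2.minAreaRect(P);print(s[j],r)
P=[.4772,-.3681]
robot.gripper_to(.05,60);o=best([*P,.26],np.pi/2);robot.goto([*P,.27],o)
print(robot.move_linear([*P,.156],rate=.15,threshold=8),robot.read_ee_pos())
robot.gripper_to(.015,60);print("gap",robot.read_finger_gap(),robot.read_grasp_force(),robot.read_ee_pos(),robot.read_wrist_force())
print(robot.move_linear([*P,.40],rate=.15,threshold=12),robot.read_ee_pos(),robot.read_wrist_force(),robot.read_finger_gap(),robot.read_clock())
E
```

```text
Traceback (most recent call last):
ValueError: attempt to get argmax of an empty sequence
```

```bash
python3 - <<'E'
from h import *
for n in("wrist","top"):
  C,i=snap(n);u,v=proj(C,[.5556,-.1155,.148]).astype(int);g=cv2.cvtColor(i,cv2.COLOR_RGB2GRAY)
  a0,b0=max(v-24,0),max(u-24,0);m=np.zeros_like(g);m[a0:v+25,b0:u+25]=(g[a0:v+25,b0:u+25]<150)*255
  k,l,s,cc=cv2.connectedComponentsWithStats(m);j=1+np.argmax(s[1:,4])
  ys,xs=np.nonzero(l==j);P=np.array([plane(C,(a,b),.148)[:2] for a,b in zip(xs,ys)],np.float32);print(n,(u,v),s[j],cv2.minEnclosingCircle(P),cv2.minAreaRect(P))
  if n=="wrist":
    m=cv2.inRange(cv2.cvtColor(i,cv2.COLOR_RGB2HSV),(24,90,215),(36,255,255));k,l,s,cc=cv2.connectedComponentsWithStats(m)
    j=min(range(1,k),key=lambda x:np.hypot(*(cc[x]-(294,84))));ys,xs=np.nonzero(l==j)
    P=np.array([plane(C,(a,b),.211)[:2] for a,b in zip(xs,ys)],np.float32);r=cv2.minAreaRect(P);print(s[j],r)
P=[.4772,-.3681]
robot.gripper_to(.05,60);o=best([*P,.26],np.pi/2);robot.goto([*P,.27],o)
print(robot.move_linear([*P,.156],rate=.15,threshold=8),robot.read_ee_pos())
robot.gripper_to(.015,60);print("gap",robot.read_finger_gap(),robot.read_grasp_force(),robot.read_ee_pos(),robot.read_wrist_force())
print(robot.move_linear([*P,.40],rate=.15,threshold=12),robot.read_ee_pos(),robot.read_wrist_force(),robot.read_finger_gap(),robot.read_clock())
E
```

```text
wrist (np.int64(66), np.int64(14)) [  46    0   45   39 1556] ((0.5537352561950684, -0.12021365016698837), 0.028934787958860397) ((0.5503078699111938, -0.11792593449354172), (0.039239395409822464, 0.0522950179874897), 0.022969074547290802)
[282  69  24  33 715] ((0.47725972533226013, -0.36803460121154785), (0.03099207393825054, 0.02317849174141884), 0.02661222219467163)
top (np.int64(214), np.int64(164)) [204 154  23  23 355] ((0.5543297529220581, -0.11740338802337646), 0.02870825119316578) ((0.5544058084487915, -0.11744977533817291), (0.05384187400341034, 0.05643313378095627), 45.805816650390625)
False [ 0.47784823 -0.36874994  0.15763883]
gap 0.025257392336873616 59.111080169677734 [ 0.47793716 -0.36875507  0.15775347] [-0.36106098  0.75053677  5.3464882 ]
False [ 0.47699018 -0.36789138  0.39863985] [ 0.97980053  0.17285202 -1.98984297] 0.02551864121972053 20.1417
```

```bash
python3 - <<'E'
from h import *
robot.move_linear([.5562,-.1158,.40],rate=.2)
robot.move_linear([.5562,-.1158,.325],rate=.1)
C,w=snap("wrist","w5");S,s=snap("scene","s5");T,t=snap("top","t5")
p=np.array(robot.read_ee_pos());print(p,robot.read_orientation(),robot.read_clock())
for n,c in(("w",C),("s",S)): print(n,"port",proj(c,[.5556,-.1155,.148]),"ring",proj(c,p+[-.0006,0,-.0708]),"tip",proj(c,p+[-.0006,0,-.1408]))
u,v=proj(S,[.5556,-.1155,.2]).astype(int)
a=cv2.resize(w,(500,375));b=cv2.resize(s[v-47:v+47,u-37:u+37],(295,375),interpolation=2)
cv2.imwrite("pics/m5.png",np.hstack([a,b])[:,:,::-1]);print(u-37,v-47)
E
```

```text
[ 0.55661466 -0.1159206   0.32621561] [3.14100216e+00 8.57331531e-06 2.97403821e-03] 22.6667
w port [255.12009185 167.44835729] ring [255.38324582 200.45259249] tip [255.50215153 175.98601193]
s port [255.11978    147.33618507] ring [256.18360046 116.42391349] tip [255.60306632 137.15511838]
218 85
```

View pics/m5.png

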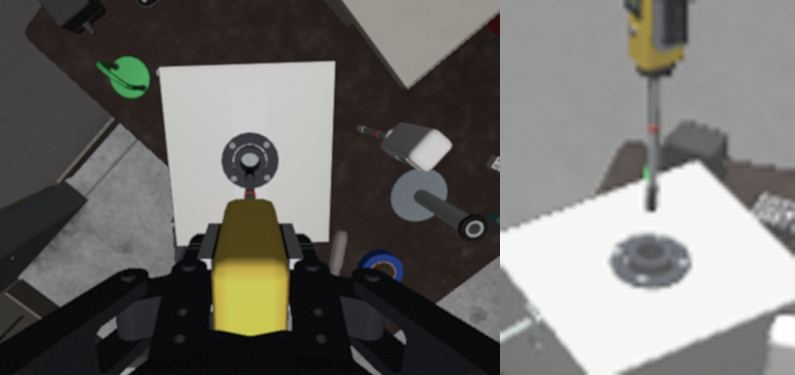

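The stem hangs plumb above the open port. The ring is at (256.6,117) and the tip at (256,137.6) in the scene image, matching the prediction to within 1 px. Next I'll measure the port flange numerically in all three saved views.

```bash
python3 - <<'E'
from h import *
p=np.array(robot.read_ee_pos())
for n,f in(("wrist","w5"),("scene","s5"),("top","t4")):
  C=cam(n);i=cv2.imread(f"pics/{f}.png") if f!="t4" else cv2.imread("pics/t5.png");i=i[:,:,::-1].copy()
  g=cv2.cvtColor(i,cv2.COLOR_RGB2GRAY);u,v=proj(C,[.5556,-.1155,.138]).astype(int);d=40 if n=="wrist" else 18
  m=np.zeros_like(g);m[v-d:v+d,u-d:u+d]=(g[v-d:v+d,u-d:u+d]<175)*255
  if n!="top":
    cut=int(proj(C,p+[0,0,-.1408])[1])
    if n=="scene": m[:cut+2]=0
    else: m[cut+6:]=0
  c=max(cv2.findContours(m,0,1)[0],key=cv2.contourArea)[:,0]
  P=np.array([plane(C,q,.138)[:2] for q in c],np.float32)
  e=cv2.fitEllipse(P);print(n,"flange",e[0],e[1],c.min(0),c.max(0))
  A=np.c_[2*P,np.ones(len(P))];s=np.linalg.lstsq(A,(P**2).sum(1),rcond=None)[0];print("  circle",s[:2],np.sqrt(s[2]+s[:2]@s[:2]))
  H=i.astype(int);r=(H[:,:,0]>H[:,:,1]*1.6)&(H[:,:,0]>H[:,:,2]*1.6)&(H[:,:,0]>90)
  uu,vv=proj(C,p+[-.0006,0,-.0708]).astype(int);ys,xs=np.nonzero(r[vv-8:vv+9,uu-8:uu+9])
  if len(xs): print("  ring px",xs.mean()+uu-8,ys.mean()+vv-8,len(xs),"world at z",plane(C,(xs.mean()+uu-8,ys.mean()+vv-8),p[2]-.0708),p[2]-.0708)
E
```

```text
wrist flange (0.5609794855117798, -0.11601999402046204) (0.048943232744932175, 0.06281730532646179) [226 135] [285 180]
  circle [ 0.56041294 -0.11599494] 0.027553862647156452
  ring px 255.5 197.07692307692307 26 world at z [ 0.55840017 -0.11602729  0.25541561] 0.2554156055814768
scene flange (0.5568436980247498, -0.11615807563066483) (0.05478980019688606, 0.05553121864795685) [246 144] [265 156]
  circle [ 0.55684012 -0.11616224] 0.0274756318143335
  ring px 256.0 117.0 1 world at z [ 0.55432519 -0.11791735  0.25541561] 0.2554156055814768
top flange (0.5654680728912354, -0.10404052585363388) (0.06330165266990662, 0.08747681975364685) [196 147] [226 176]
  circle [ 0.56608781 -0.10400038] 0.03450509718892291
  ring px 208.5 155.0 2 world at z [ 0.55453841 -0.11635287  0.25541561] 0.2554156055814768
```

```bash
python3 - <<'E'
from h import *
def circ(P,r=.0275):
  from scipy.optimize import least_squares
  return least_squares(lambda x:np.hypot(*(P-x).T)-r,P.mean(0),loss="soft_l1",f_scale=.001)
def flange(n,i,C,top,bot,thr=175):
  g=cv2.cvtColor(i,cv2.COLOR_RGB2GRAY);u,v=proj(C,[.5556,-.1155,.138]).astype(int);d=42 if n=="wrist" else 20
  m=np.zeros_like(g);m[v-d:v+d,u-d:u+d]=(g[v-d:v+d,u-d:u+d]<thr)*255
  c=max(cv2.findContours(m,0,1)[0],key=cv2.contourArea)[:,0];c=c[(c[:,1]>top)&(c[:,1]<bot)&(abs(c[:,0]-u)<d-3)]
  P=np.array([plane(C,q,.138)[:2] for q in c]);s=circ(P);return s.x,np.sqrt(np.mean(s.fun**2)),len(c)
p=np.array(robot.read_ee_pos())
C=cam("wrist");i=cv2.imread("pics/w5.png")[:,:,::-1].copy();t=proj(C,p+[0,0,-.1408])[1]
for th in(150,175): print("wrist arc",flange("wrist",i,C,0,t-4,th))
C=cam("scene");i=cv2.imread("pics/s5.png")[:,:,::-1].copy();t=proj(C,p+[0,0,-.1408])[1]
for th in(150,175): print("scene",flange("scene",i,C,t+2,999,th))
# stem columns / red row in wrist: tip end = lowest row of dark stem inside bright bore surroundings
i=cv2.imread("pics/w5.png")[:,:,::-1];print("wrist rows 150-205 at col 255",[(v,i[v,255].tolist()) for v in range(150,206,3)])
print("wrist cols at row 190",i[190,244:268].mean(1).astype(int).tolist())
i=cv2.imread("pics/s5.png")[:,:,::-1];print("scene cols at rows 110,127",[i[v,249:264].mean(1).astype(int).tolist() for v in(110,112,127)])
print("scene ring col 255-257",[(v,i[v,256].tolist()) for v in range(112,122)])
E
```

```text
wrist arc (array([ 0.55879702, -0.11598625]), np.float64(0.0011410228437380323), 96)
wrist arc (array([ 0.55934113, -0.11601887]), np.float64(0.001575730616566828), 99)
scene (array([ 0.55589662, -0.11639315]), np.float64(0.0024058653771327813), 51)
scene (array([ 0.55677336, -0.11609644]), np.float64(0.0011867080494393394), 47)
wrist rows 150-205 at col 255 [(150, [39, 39, 43]), (153, [57, 56, 62]), (156, [85, 87, 90]), (159, [153, 159, 159]), (162, [152, 157, 157]), (165, [153, 156, 156]), (168, [152, 156, 156]), (171, [36, 38, 38]), (174, [0, 0, 0]), (177, [17, 16, 17]), (180, [53, 55, 56]), (183, [53, 55, 56]), (186, [54, 55, 56]), (189, [54, 57, 56]), (192, [52, 55, 55]), (195, [92, 31, 30]), (198, [61, 59, 57]), (201, [55, 57, 57]), (204, [72, 62, 28])]
wrist cols at row 190 [130, 97, 74, 58, 55, 55, 53, 48, 51, 52, 52, 55, 54, 50, 51, 52, 53, 53, 55, 56, 60, 71, 86, 114]
scene cols at rows 110,127 [[150, 151, 152, 151, 152, 151, 117, 121, 119, 142, 151, 151, 151, 151, 151], [151, 151, 151, 151, 152, 151, 118, 121, 109, 139, 151, 152, 152, 152, 152], [87, 86, 85, 86, 84, 123, 132, 122, 99, 79, 72, 124, 203, 223, 228]]
scene ring col 255-257 [(112, [119, 123, 123]), (113, [119, 122, 123]), (114, [119, 122, 122]), (115, [118, 122, 122]), (116, [152, 116, 115]), (117, [144, 87, 86]), (118, [125, 110, 110]), (119, [124, 128, 128]), (120, [124, 128, 128]), (121, [124, 129, 128])]
```

```bash
python3 - <<'E'
from h import *
print(robot.move_linear([.5562,-.1158,.2960],rate=.08,threshold=5))
robot.dwell(.3)
C,w=snap("wrist","w6");S,s=snap("scene","s6");p=np.array(robot.read_ee_pos());print(p,C[2],robot.read_clock())
tip=p+[-.0007,0,-.1408];print("tip z",tip,"wrist px",proj(C,tip),proj(C,tip+[.004,0,0]),"port",proj(C,[.5557,-.1157,.148]),proj(C,[.5657,-.1157,.148]))
g=w.mean(2).astype(int);u,v=proj(C,[.5557,-.1157,.148]).astype(int);print("uv",u,v)
for r in range(v-48,v+30,2): print(r,g[r,u-36:u+37:3].tolist())
E
```

```text
False
[ 0.55634709 -0.11582547  0.29639479] [ 0.62482526 -0.1162373   0.43951742] 23.575
tip z [ 0.55564709 -0.11582547  0.15559479] wrist px [255.48017083 176.05237934] [255.47899946 171.62124742] port [255.35285857 174.00285065] [255.34882245 163.11800799]
uv 255 174
126 [193, 192, 192, 193, 193, 195, 196, 197, 198, 196, 199, 196, 196, 199, 197, 197, 196, 198, 194, 193, 194, 194, 193, 192, 190]
128 [192, 194, 193, 193, 192, 193, 197, 197, 197, 197, 197, 198, 197, 197, 197, 197, 196, 197, 196, 193, 193, 192, 191, 191, 192]
130 [191, 191, 192, 193, 193, 193, 198, 198, 198, 198, 198, 198, 198, 196, 197, 197, 197, 197, 195, 194, 194, 191, 192, 192, 192]
132 [192, 191, 193, 193, 192, 193, 198, 198, 198, 197, 198, 197, 200, 197, 197, 197, 196, 198, 194, 194, 194, 193, 192, 192, 191]
134 [192, 193, 192, 192, 193, 193, 197, 197, 197, 198, 198, 198, 197, 197, 197, 198, 197, 197, 196, 191, 192, 193, 193, 192, 192]
136 [190, 192, 190, 193, 192, 192, 197, 197, 197, 198, 198, 198, 199, 200, 198, 198, 199, 197, 195, 193, 192, 192, 192, 192, 191]
138 [191, 191, 192, 194, 192, 191, 196, 198, 197, 
[... 3098 characters left out ...]
, 106, 134, 114, 55, 58, 57, 50, 53, 52, 55, 55, 57, 57, 98, 102, 172, 188, 188, 188, 187]
194 [188, 186, 187, 187, 189, 176, 86, 57, 59, 57, 59, 43, 44, 43, 55, 55, 58, 56, 55, 137, 190, 189, 187, 188, 185]
196 [187, 186, 186, 189, 190, 190, 152, 70, 55, 60, 56, 56, 71, 65, 49, 55, 53, 62, 115, 190, 188, 188, 188, 189, 187]
198 [188, 188, 186, 188, 187, 189, 190, 176, 100, 53, 54, 70, 54, 62, 62, 53, 67, 151, 195, 188, 189, 188, 187, 188, 187]
200 [188, 187, 188, 187, 188, 187, 187, 198, 194, 151, 95, 54, 52, 51, 75, 134, 171, 196, 196, 188, 186, 188, 189, 187, 187]
202 [186, 188, 187, 187, 187, 189, 189, 194, 194, 194, 167, 50, 53, 50, 116, 194, 194, 194, 198, 189, 189, 187, 188, 188, 187]
```

```bash
cat >> h.py <<'E'
def redc(i,c,d=9):
    u,v=np.round(c).astype(int);q=i[v-d:v+d+1,u-d:u+d+1].astype(float);r=np.clip(q[:,:,0]-(q[:,:,1]+q[:,:,2])/2-8,0,None)
    Y,X=np.mgrid[v-d:v+d+1,u-d:u+d+1];return (r*X).sum()/r.sum(),(r*Y).sum()/r.sum(),r.sum()
E
python3 - <<'E'
from h import *
C=cam("wrist")
for x in(.5557,.557): print("flange edges",x,proj(C,[x+.0275,-.1159,.138])[1],proj(C,[x-.0275,-.1159,.138])[1],"bore near",proj(C,[x+.01,-.1159,.148])[1])
print("cols",proj(C,[.556,-.1159-.0275,.138]),proj(C,[.556,-.1159+.0275,.138]))
S=cam("scene");p=np.array(robot.read_ee_pos())
for f,z in(("s5",.32622),("s6",p[2])):
  e=np.array([p[0]-.0007-.0015,p[1]-.003,z-.0708]);i=cv2.imread(f"pics/{f}.png")[:,:,::-1]
  print(f,"pred",proj(S,e),"meas",redc(i,proj(S,e),6))
print("dv per mm",proj(S,e+[0,0,.001])-proj(S,e))
robot.move_linear([p[0]+.0015,p[1]-.0002,p[2]],rate=.03)
a=np.array(robot.read_wrist_force())
print(robot.move_linear([p[0]+.0015,p[1]-.0002,.236],rate=.04,threshold=3),robot.read_ee_pos(),robot.read_wrist_force()-a,robot.read_torque())
robot.dwell(.3);C,w=snap("wrist","w7");S,s=snap("scene","s7");p=np.array(robot.read_ee_pos())
e=p+[-.0022,-.003,-.0708];print(p,"pred",proj(S,e),"meas",redc(s,proj(S,e),6),robot.read_clock())
e=p+[.003,0,-.0708];print("wrist ring pred",proj(C,e),"meas",redc(w,proj(C,e)),"port",proj(C,[.5567,-.116,.148]))
u,v=256,round(proj(C,[.5567,-.116,.148])[1]);g=w.mean(2).astype(int)
for r in range(v-20,v+20,3): print(r,g[r,u-22:u+23:2].tolist())
E
```

```text
flange edges 0.5557 141.8965738636141 199.56719413404213 bore near 163.01616538911597
flange edges 0.557 140.46422900406117 198.26697420331044 bore near 161.58540904282194
cols [285.17191018 171.11841696] [226.09615657 171.11068151]
s5 pred [256.11018116 117.19861596] meas (np.float64(255.82115869017633), np.float64(116.88161209068011), np.float64(198.5))
s6 pred [255.85629264 126.30739203] meas (np.float64(255.3006993006993), np.float64(125.48426573426573), np.float64(286.0))
dv per mm [ 0.00832412 -0.29864507]
False [ 0.55800633 -0.11607115  0.2363715 ] [1.25058014 0.41903976 0.671645  ] [-0.01489692 -0.02902963  0.01294165]
[ 0.55785686 -0.11605429  0.23604719] pred [255.87930407 143.40251283] meas (np.float64(255.00526315789475), np.float64(142.73157894736843), np.float64(95.0)) 25.8833
wrist ring pred [255.42395776 195.19933619] meas (np.float64(255.40266444629475), np.float64(198.38900915903415), np.float64(3002.5)) port [255.39353565 193.71187681]
174 [50, 50, 96, 93, 33, 17, 36, 45, 51, 51, 53, 51, 51, 53, 45, 38, 20, 19, 102, 130, 57, 49, 51]
177 [57, 130, 107, 30, 48, 49, 5
[... 557 characters left out ...]
, 47, 50, 50, 49, 64]
195 [51, 52, 52, 52, 23, 17, 13, 19, 25, 37, 42, 44, 36, 30, 20, 14, 15, 19, 48, 51, 52, 50, 49]
198 [44, 52, 51, 52, 38, 13, 12, 16, 49, 59, 50, 50, 57, 63, 23, 17, 15, 27, 55, 54, 51, 50, 44]
201 [45, 53, 51, 53, 49, 31, 15, 19, 50, 47, 48, 42, 46, 52, 28, 13, 24, 49, 54, 51, 54, 45, 47]
204 [50, 51, 51, 48, 48, 45, 46, 41, 45, 46, 46, 45, 45, 46, 47, 43, 45, 47, 49, 49, 49, 49, 49]
207 [44, 44, 41, 46, 45, 46, 46, 46, 46, 45, 44, 46, 44, 45, 48, 44, 46, 42, 45, 47, 45, 45, 46]
210 [45, 45, 47, 43, 46, 46, 46, 44, 43, 47, 47, 48, 46, 46, 48, 46, 46, 45, 45, 46, 45, 46, 43]
213 [43, 44, 44, 47, 48, 47, 44, 45, 47, 48, 47, 48, 49, 45, 47, 45, 48, 44, 46, 49, 47, 42, 43]
```

```bash
python3 - <<'E'
from h import *
p=np.array(robot.read_ee_pos());a=np.array(robot.read_wrist_force())
print(robot.move_linear([.5575,-.1160,.2180],rate=.03,threshold=3),robot.read_wrist_force()-a);robot.dwell(.5)
C,w=snap("wrist","w8");S,s=snap("scene","s8");p=np.array(robot.read_ee_pos());print(p,robot.read_orientation(),robot.read_finger_gap(),robot.read_clock())
e=np.array([.5562-.0015,-.116-.003,.148]);print("scene at-rim pred",proj(S,e),"meas",redc(s,proj(S,e),6))
e=np.array([.5562+.003,-.116,.148]);print("wrist at-rim pred",proj(C,e),"meas",redc(w,proj(C,e)))
for n,i,c,d in(("s",s,proj(S,[.5562,-.116,.148]),8),("w",w,proj(C,[.5562,-.116,.148]),20)):
  u,v=np.round(c).astype(int);print(n,u,v)
  for r in range(v-d,v+d+1,1 if n=="s" else 3): print(r,i[r,u-d:u+d+1:1 if n=="s" else 2].mean(1).astype(int).tolist(),"| R-G",(i[r,u-2:u+3,0].astype(int)-i[r,u-2:u+3,1]).tolist())
E
```

```text
False [0.17258836 0.20028717 0.42492409]
[ 0.55749384 -0.11599525  0.21798989] [-3.14157371e+00 -1.61540489e-05  3.46420039e-05] 0.025118511279879702 27.2333
scene at-rim pred [255.44453209 148.13723634] meas (np.float64(255.49059829059829), np.float64(147.6957264957265), np.float64(292.5))
wrist at-rim pred [255.37818504 197.35323817] meas (np.float64(255.27928363988383), np.float64(200.05356566634399), np.float64(3099.0))
s 255 147
139 [245, 245, 245, 245, 245, 245, 246, 230, 166, 128, 206, 241, 245, 245, 245, 245, 245] | R-G [-1, -3, -4, -4, -3]
140 [245, 245, 245, 246, 245, 245, 245, 230, 166, 128, 202, 241, 246, 245, 245, 245, 246] | R-G [-1, -2, -4, -4, -3]
141 [245, 246, 245, 245, 245, 245, 246, 230, 167, 127, 199, 241, 246, 246, 245, 245, 245] | R-G [-1, -2, -4, -3, -4]
142 [245, 245, 245, 245, 246, 246, 245, 232, 169, 126, 200, 241, 246, 245, 246, 245, 246] | R-G [-2, -2, -3, -4, -3]
143 [245, 245, 245, 238, 226, 223, 213, 184, 148, 126, 202, 226, 234, 243, 245, 246, 246] | R-G [-4, -3, -4, -4, -6]
144 [246, 245, 231, 189, 157, 151, 138, 124, 132, 126, 166, 167, 170, 190, 21
[... 2212 characters left out ...]
50] | R-G [3, 4, 6, 4, 2]
206 [46, 43, 43, 43, 44, 44, 45, 43, 41, 46, 41, 45, 44, 43, 40, 44, 43, 44, 45, 43, 45] | R-G [8, 10, 10, 8, 9]
209 [37, 45, 43, 43, 44, 42, 43, 45, 44, 47, 43, 43, 45, 43, 40, 46, 43, 45, 45, 42, 45] | R-G [9, 11, 7, 11, 11]
212 [41, 40, 43, 42, 43, 44, 43, 45, 40, 46, 46, 48, 43, 44, 45, 41, 43, 44, 44, 42, 45] | R-G [9, 8, 7, 9, 8]
215 [44, 40, 40, 43, 44, 48, 42, 46, 42, 44, 44, 45, 43, 44, 44, 45, 45, 46, 42, 44, 43] | R-G [8, 9, 10, 9, 9]
218 [41, 41, 41, 43, 42, 45, 43, 44, 45, 42, 41, 43, 42, 43, 43, 43, 44, 42, 45, 43, 44] | R-G [9, 10, 9, 9, 9]
221 [43, 41, 44, 42, 46, 45, 44, 46, 43, 44, 43, 45, 43, 48, 43, 45, 43, 43, 45, 43, 42] | R-G [9, 8, 9, 10, 10]
```

```bash
python3 - <<'E'
from h import *
T,t=snap("top","t8");print("orange",blobs(t,(8,150,120),(22,255,255),15)[:4],"exp",proj(T,[.418,-.12,.066]))
print(abs(np.array(robot.read_qvel())).max(),robot.read_wrist_force(),robot.sign_off())
E
```

```text
orange [([218, 223, 12, 9, 18], [224.4, 228.6]), ([507, 226, 5, 13, 33], [509.2, 232.5])] exp [219.12770428 221.55559982]
the job is handed in; nothing more can be done
0.0017620048424904586 [-0.07338584 -0.16024532 -1.68836485] None
```

The job is handed in: the stopper was still at the hook in the last top view, and the gripper is holding the probe still and upright, within about 1 mm of the port's centre, with the red ring level with the rim to about 1 mm; the clock read 27 s of the 64 s allowed at the last check.

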